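# Ready the cooling tray, then draw the trier for a colour check

## Task

The batch in the sample roaster is nearly done, so get ready for the drop: set the stirrer fully down on the shaft in the middle of the cooling tray and let go of it, then take the trier by its wooden handle and draw it straight out, without forcing it against its bush, until the whole scoop is out of the brass bush but the plain tip is still well inside. Finish while holding it there, still and level with the scoop facing up, so that I can judge the colour of the beans; do not spill them, never pull the trier right out, and leave the jar, the bowl and the brush alone.

Things in the scene. Friction and masses are not known exactly. Their poses are not given: they have to be found in the camera images.
- roaster: table-top coffee roaster with brass drum, fixed. Origin on the table under the middle of its round black front plate (236 mm across, middle 235 mm up); -x points out of the front, +x into the machine, +z up. Hopper and drum lie behind the plate. Before it, centred 200 mm out, stands the round steel cooling tray (230 mm across, rim 95 mm up, floor 40 mm up); a chute slopes to it
- shaft_top (a point): top of the upright round shaft in the middle of the cooling tray, 97 mm above the table. Shaft 14 mm thick, tapering to 7 mm over its top 5 mm; it rises 53 mm above the 30 mm wide shoulder that the stirrer's hub rests on. Axes as the roaster's, +z up
- stirrer_hub (a point): centre (half-way up) of the loose stirrer's hub, about 0.2 kg, upright on the table at the start. Hub: brass sleeve 34 mm across, 45 mm high, through hole 17 mm. Two arms with paddles reach 84 mm out along its +x and -x, up to 23 mm high: grip the hub across y. +z up. Fully down on the shaft, this point is 30.5 mm below shaft_top and the shaft stands 8 mm out of the hub
- bush_mouth (a point): middle of the front end of the brass bush that guides the trier, 20 mm in front of the front plate and 205 mm above the table. The level bore is 20 mm wide and 50 mm long, running along the roaster's x (axes as the roaster's: -x is the way the trier is drawn)
- trier: the trier (sampling spoon), loose, about 0.22 kg: steel rod 18 mm thick, 150 mm long, 2 mm of play in the bush; brass collar and wooden handle outside. Origin on the axis at the collar's inner face, 1 to 12 mm in front of bush_mouth at the start; +x runs to the tip (into the roaster), +z out of the open scoop, up. Scoop cut from 40 to 105 mm from the origin; plain from 105 to 150 mm
- trier_handle (a point): centre of the trier's round wooden handle, 28 mm thick and 90 mm long along the trier's x, 65 mm from the trier's origin on the -x side, about 204 mm above the table; axes as the trier's
- scoop_end (a point): end of the scoop's opening nearest the tip, on the rod's axis, 105 mm from the trier's origin; axes as the trier's. Inside the roaster at the start
- trier_tip (a point): tip of the trier's rod, on its axis, 150 mm from the trier's origin; axes as the trier's. Inside the roaster at the start
- stirrer: the stirrer as a whole; origin in the middle of the underside of its hub, 22.5 mm below stirrer_hub; axes as told there
- bean_jar: closed jar of beans with a red lid, 80 mm across, 125 mm high, a bystander; origin in the middle of its underside
- cupping_bowl: white bowl, 92 mm across, 55 mm high, a bystander; origin in the middle of its underside
- chaff_brush: small brush lying on the table, a bystander; handle towards its -x
Mind the look-alikes: they are no part of the job. Of the things like the stirrer, leave any that is blue or red; of the rest the smaller one is meant.

How it is judged:
On the way, in this order (a step that is already met when the one before it is completed fails the run):
1. the stirrer stands fully down on the cooling tray's shaft, let go, with the trier still home (horizontal distance between stirrer_hub and shaft_top below 0.004 m and z of stirrer_hub in the frame of shaft_top between -0.034 and -0.027 m and angle between stirrer_hub's own z axis and vertical below 0.1 rad and contact force between the fingers and stirrer below 0.1 N and x of trier in the frame of bush_mouth above -0.03 m), for 0.2 s.
2. the trier is drawn until the whole scoop is out of the bush, tip still inside, gripped by the fingers (x of scoop_end in the frame of bush_mouth below -0.001 m and x of trier_tip in the frame of bush_mouth above 0.01 m and contact force between the fingers and trier above 1 N), for 0.2 s.
At the end, for the whole second after the job is handed in: Trier held still in the fingers (over 1 N), scoop end 1 mm or more out of the bush, tip 10 mm or more inside, within 0.06 rad of its line, scoop up within 0.3 rad, under 12 N on the bush; stirrer fully down on the shaft (4 mm sideways, 3.5 mm in height, 0.1 rad) (all of step 2 and angle between the x axis of trier and the x axis of bush_mouth, either way round below 0.06 rad and angle between trier's own z axis and vertical below 0.3 rad and linear speed of trier below 0.02 m/s and contact force between trier and roaster below 12 N and horizontal distance between stirrer_hub and shaft_top below 0.004 m and z of stirrer_hub in the frame of shaft_top between -0.034 and -0.027 m and angle between stirrer_hub's own z axis and vertical below 0.1 rad); the arm keeps its last pose, push and grip.
It fails at once if the trier's tip comes out of the bush (x of trier_tip in the frame of bush_mouth below 0 m).
It fails at once if the scoop is tipped by more than 0.5 rad, which spills the beans (angle between trier's own z axis and vertical above 0.5 rad).
It fails at once if the trier is forced against its bush with more than 25 N (contact force between trier and roaster above 25 N).
It fails at once if the jar, bowl or brush is moved by more than 20 mm (distance of any of bean_jar, cupping_bowl, chaff_brush from where it was at the start of the episode above 0.02 m).
It also fails if it takes over 54 s, if anything falls off the work surface, if the arm or the gripper's body presses on something with over 40 N, if the wrist force passes 120 N, or if a joint passes its speed limit or range.

## Robot

A 6-joint arm with a two-finger parallel gripper is mounted at the origin on the work surface. World frame = base frame: x ahead of the robot, y to its left, z up, the work surface at z = 0. Lengths are in m, angles in rad, forces in N, time in s.
With the tool pointing down it reaches from about 0.275 to 0.825 m from the base axis. Payload 4.9 kg.
Tool frame: the origin (TCP) lies at the very end of the fingers, on their centre line; the grasp point (between the pads) lies 19 mm behind it (tcp_to_grasp is the distance from the TCP to the grasp point, in m); z points along the fingers, y is the line along which they close (so a half turn about z gives the same grasp; the last joint's range is limited). The gripper opens to 85 mm and grips with 20 to 120 N. Pads are 22 mm wide; open, the fingers measure 114 mm over their backs; the gripper's body (76 mm by 85 mm) begins 54 mm behind the grasp point. The pads swing forward as they close: fully open they stand 13 mm farther back than shut.
Start: joints at [1.058, 0.326, -0.193, 1.052, 0, 1.437], TCP at [0.203, 0.511, 0.231] pointing down, gripper open.
Joint ranges: [-2.65, 2.65], [-0.97, 1.79], [-1.3, 1.35], [-1.93, 2.1], [-1.47, 1.37], [-3.14, 3.14]. Speed limits (rad/s): [2.57, 2.57, 3.14, 3.14, 3.14, 3.14].

## Interface

Orientations are given as [roll, pitch, yaw] about the fixed x, y, z axes, in that order (R = Rz(yaw) Ry(pitch) Rx(roll)).
In Python, from plant import * gives the robot as it stands.
- The arm moves only by the shell command python3 -m crank 'ROWS'. ROWS is JSON, a list of rows, each a list of 7 numbers: the shift along the tool's x, y, z in mm, then the turn, a rotation vector about the tool's x, y, z in rad, then the gripper's target within -1 to 1 (shut at 1, half-way at 0, fully open at -1). In form: [[dx, dy, dz, rx, ry, rz, grip], ...]. A call has 1 to 20 rows; each row is the pose to reach, as a shift and turn from the pose commanded when the call began, along the tool's axes at that moment; what a row does not reach only later rows make up. A row lasts 1/10 s, in which the tool goes at most 50 mm and 8.59 degrees, less where a joint would pass 70% of its speed; a pose out of reach is approached as far as the arm can. A call with a gripper value outside its range is refused whole. The fingers move at their own pace and stop on an object; the grip force is fixed at half the most. Time passes only in rows, so rows that repeat a pose let the fingers close. It gives the time, the measured TCP pose, the force, the opening and the grip force at its end, in the units of the state.
- observe(): the state, without advancing time (a new reading comes with each control period).
- snapshot(name): name is "scene" or "side" or "wrist"; returns a dict with "img" (384x512x3 uint8, blue, green, red), "fx", "fy", "cx", "cy" (pixels), "R" (3x3) and "t" (3): a world point X has camera coordinates R X + t; the wrist camera has in their place "tool_from_camera" (4x4, takes a point from camera to tool coordinates, whose origin is the TCP and whose axes are the flange's). Camera axes: x right, y down, z forward; pixel columns grow to the right and rows downward; lengths in m; the calibration is good to about 2 mm. A picture is of the moment at which its call begins: read the wrist's pose just before it. There is no depth.
- sign_off(): hands the job in; it is judged then, once.
Trained networks look in a picture, given as the dict that the camera call returned (one of the last four; its "shot" number tells which), for a name from the list of things; names that differ only in an ending like _2 or _b are one class to them, and where a whole thing is asked for, a point or a joint stands for the part that bears it (a point fixed in the world has none). Each returns a list of dicts, best first, with "score" (0 to 1); they miss things now and then, are a little off and sometimes report something else, mostly with a low value. They report only what shows in the picture. A call takes as long as a camera call. They do not tell look-alikes from the thing itself.
- search_frame(picture, target): "bbox" ([left, top, width, height] in pixels, round what is visible of it).
- trace(picture, target): "region" (384x512 bool, what is visible of it) and "bbox" ([left, top, width, height] in pixels, round what is visible of it).
- spot_point(picture, target): "point" ([row, column] in pixels: a listed point, or the origin of a listed thing).
The state is a dict: "time": time; "joint_pos": joint angles; "qvel": joint speeds; "joint_torque": joint torques, N m; "position": TCP position; "eef_rot": TCP orientation; "ft_force": force on the tool from outside, world axes, zero at the start; "moment": the same for the moment, N m; "gripper_width": finger opening in m; "grasp_force": force on a finger pad.
Only numpy, scipy, OpenCV 4.12 (cv2) and the standard library are available. Lean on these libraries where they do the work, as an engineer would, in place of code of your own. Each camera call takes 0.05 s, during which the arm holds its last target. There are 200 camera calls.

## Working session

There is one attempt and no reset: what is moved stays moved. The work goes in short steps, Python scripts to look and compute and a shell command to move; the robot and the scene stay as the last step left them, time stands still between calls to the robot, and variables do not carry over. Pictures are saved under pics/ and viewed, at most 10 in all, crops included, and the job is handed in when it is done.

```bash
mkdir -p pics; cat > h.py <<'E'
from plant import *
import numpy as np, cv2
from scipy.spatial.transform import Rotation as Ro
def cam(p,s=None):
    K=np.array([[p['fx'],0,p['cx']],[0,p['fy'],p['cy']],[0,0,1]])
    if 'R' in p: return K,np.array(p['R']),np.array(p['t'])
    T=np.eye(4);T[:3,:3]=Ro.from_euler('xyz',s['eef_rot']).as_matrix();T[:3,3]=s['position']
    W=np.linalg.inv(T@np.array(p['tool_from_camera']))
    return K,W[:3,:3],W[:3,3]
def ray(c,rc):
    K,R,t=c; d=R.T@np.linalg.inv(K)@np.array([rc[1],rc[0],1.]); return -R.T@t,d/np.linalg.norm(d)
def onz(c,rc,z):
    o,d=ray(c,rc); return o+d*(z-o[2])/d[2]
def tri(rs):
    A=0;b=0
    for o,d in rs:
        P=np.eye(3)-np.outer(d,d);A=A+P;b=b+P@o
    x=np.linalg.solve(A,b); return x,[float(np.linalg.norm(np.cross(x-o,d))) for o,d in rs]
def proj(c,X):
    K,R,t=c;v=K@(R@np.array(X)+t);return v[:2]/v[2]
E
python3 - <<'E'
from h import *
np.set_printoptions(precision=4,suppress=True)
ps={n:snapshot(n) for n in('scene','side')}
cs={n:cam(p) for n,p in ps.items()}
cv2.imwrite('pics/a.png',np.hstack([cv2.resize(ps[n]['img'],(400,300)) for n in ps]))
for n in ps: cv2.imwrite(f'pics/{n}.png',cv2.resize(ps[n]['img'],(800,600),interpolation=cv2.INTER_CUBIC))
for t in('stirrer_hub','shaft_top','bush_mouth','trier_handle','trier','roaster','bean_jar','cupping_bowl','chaff_brush'):
    r={}
    for n in ps:
        r[n]=spot_point(ps[n],t)
        print(t,n,[(round(q['score'],2),np.round(q['point'],1).tolist()) for q in r[n][:4]])
    if r['scene'] and r['side']:
        print('   ',*tri([ray(cs[n],r[n][0]['point']) for n in ps]))
print(observe()['eef_rot'])
E
```

```text
stirrer_hub scene [(0.67, [163.3, 230.9]), (0.53, [149.7, 361.0]), (0.51, [199.9, 282.4]), (0.49, [188.6, 329.7])]
stirrer_hub side [(0.84, [191.5, 244.0]), (0.82, [152.8, 227.4]), (0.61, [243.5, 196.1]), (0.58, [127.2, 175.6])]
    [0.4818 0.0758 0.2361] [0.0012427132288796322, 0.0012427132288795138]
shaft_top scene [(0.59, [224.1, 200.6])]
shaft_top side []
bush_mouth scene [(0.85, [189.6, 154.1])]
bush_mouth side [(0.91, [290.2, 305.0])]
    [ 0.528  -0.218   0.2032] [0.006719464812904088, 0.006719464812904169]
trier_handle scene [(0.71, [192.4, 171.9])]
trier_handle side []
trier scene [(0.48, [191.8, 153.1])]
trier side [(0.96, [282.1, 300.0])]
    [ 0.5301 -0.2103  0.2066] [0.007320431193850645, 0.007320431193850677]
roaster scene [(0.84, [232.6, 155.1]), (0.16, [249.2, 271.3])]
roaster side []
bean_jar scene [(0.66, [232.3, 304.9])]
bean_jar side [(0.83, [167.4, 278.2]), (0.67, [190.0, 240.7]), (0.34, [283.0, 300.8]), (0.19, [171.2, 179.7])]
    [0.6932 0.3239 0.0182] [0.006544214402485293, 0.006544214402484931]
cupping_bowl scene [(0.66, [252.6, 272.6])]
cupping_bowl side [(0.93, [196.3, 305.0])]
    [ 0.7423  0.1882 -0.009 ] [0.0062872307880384075, 0.006287230788038489]
chaff_brush scene [(0.8, [158.1, 311.0])]
chaff_brush side [(0.77, [175.2, 178.7]), (0.74, [170.0, 277.3])]
    [ 0.3411  0.4357 -0.0084] [0.004400882434391021, 0.004400882434391019]
[ 3.1415 -0.      2.7628]
```

View pics/scene.png

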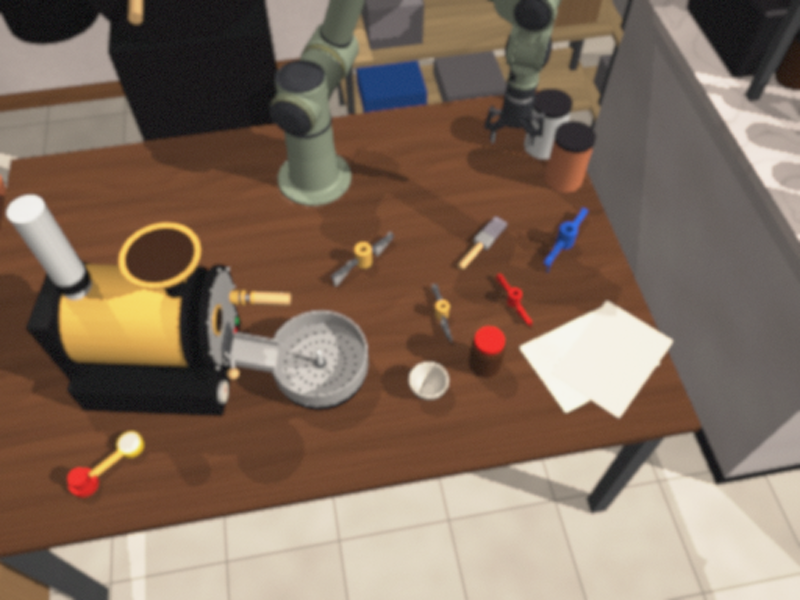

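View pics/side.png

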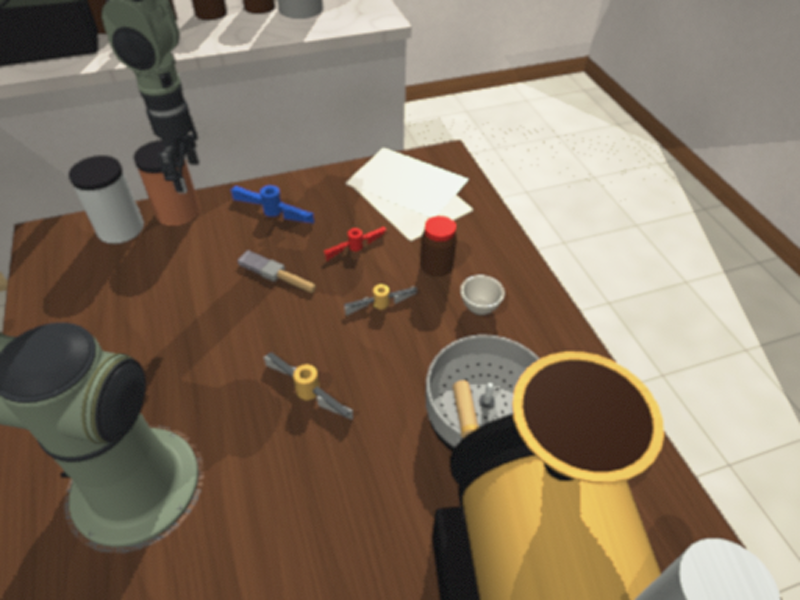

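Scene view, in 800x600 pixels, has four stirrer-like things:
- large brass/grey at (363,255)
- small brass/grey at (442,309)
- red at (515,294)
- blue at (568,233)

The small brass one is meant: it is neither blue nor red, and it is the smaller of the other two. In the side view it is at (381,296). The trier handle points out to the right at (265,298), and the tray shaft is near (318,355). I'll confirm in a crop and measure.

```bash
python3 - <<'E'
from h import *
np.set_printoptions(precision=4,suppress=True)
ps={n:snapshot(n) for n in('scene','side')}
cs={n:cam(p) for n,p in ps.items()}
def crop(n,r0,r1,c0,c1): return cv2.resize(ps[n]['img'][r0:r1,c0:c1],(400,300),interpolation=cv2.INTER_CUBIC)
cv2.imwrite('pics/b.png',np.vstack([np.hstack([crop('scene',170,230,240,320),crop('side',160,220,204,284)]),np.hstack([crop('scene',170,260,130,250),crop('side',205,295,260,380)])]))
h={'scene':[199.9,282.4],'side':[191.5,244]}
print('hub',*tri([ray(cs[n],h[n]) for n in h]),*[onz(cs[n],h[n],.0225) for n in h])
print('shaft',*tri([ray(cs['scene'],[224.1,200.6]),ray(cs['side'],[247,312])]),onz(cs['scene'],[224.1,200.6],.097))
print('handle',onz(cs['scene'],[192.4,171.9],.204))
# small stirrer ends by trace; nearest to hub
for n in ps:
    for q in trace(ps[n],'stirrer'):
        m=q['region'];rr,cc=np.nonzero(m)
        if abs(rr.mean()-h[n][0])+abs(cc.mean()-h[n][1])<25:
            P=np.array([onz(cs[n],x,.015)[:2] for x in zip(rr,cc)])
            w,v=np.linalg.eigh(np.cov(P.T));pr=(P-P.mean(0))@v[:,1]
            print(n,q['score'],P.mean(0),'yaw',np.arctan2(v[1,1],v[0,1]),'len',np.ptp(pr))
            break
for t in ('trier_handle','roaster','bush_mouth'):
  for n in ps:
    for q in trace(ps[n],t)[:2]: print(t,n,q['score'],q['bbox'])
E
```

```text
hub [0.5381 0.2651 0.0138] [0.0019511299437600836, 0.0019511299437601725] [0.5417 0.2651 0.0225] [0.5367 0.2558 0.0225]
shaft [ 0.635  -0.0666  0.1   ] [0.001663889327071182, 0.0016638893270711538] [ 0.6344 -0.0681  0.097 ]
handle [ 0.5481 -0.1505  0.204 ]
scene 0.62 [0.5368 0.269 ] yaw 3.1110880160805596 len 0.14584257827574618
side 0.58 [0.5304 0.2697] yaw -3.056601837204321 len 0.15490552237236827
trier_handle scene 0.62 [153.7, 187.3, 34.2, 9.5]
trier_handle side 0.73 [290.5, 242.6, 12.8, 36.6]
trier_handle side 0.29 [267.2, 137.5, 25.7, 37.0]
roaster scene 0.62 [5.5, 121.7, 231.4, 142.5]
roaster side 0.62 [271.6, 214.7, 231.0, 169.3]
bush_mouth scene 0.72 [7.2, 127.4, 228.4, 140.7]
bush_mouth side 0.97 [271.1, 215.3, 228.1, 168.7]
bush_mouth side 0.29 [290.5, 244.2, 12.2, 37.1]
```

View pics/b.png

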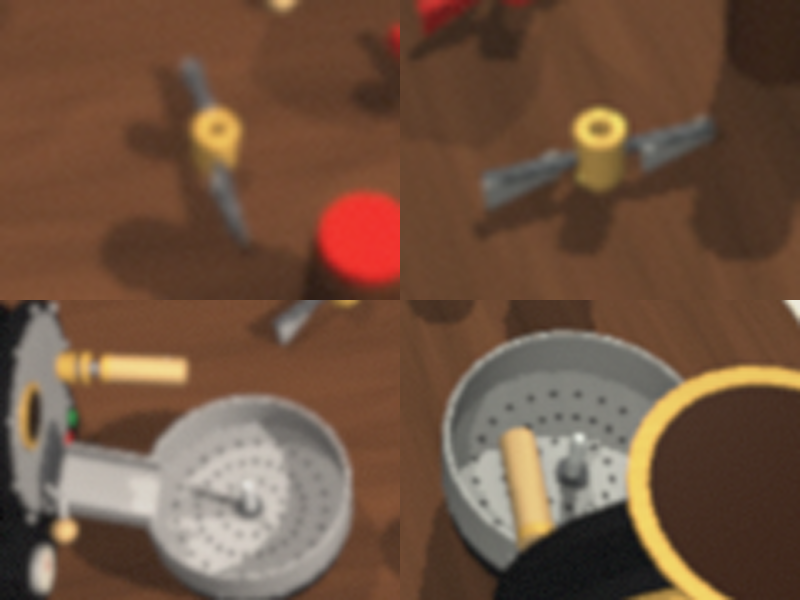

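The crop confirms the small brass hub with grey arms, lying nearly along world x. The shaft and the handle ends are also visible.

```bash
python3 - <<'E'
from h import *
np.set_printoptions(precision=4,suppress=True)
ps={n:snapshot(n) for n in('scene','side')}
cs={n:cam(p) for n,p in ps.items()}
T=lambda a,b:tri([ray(cs['scene'],a),ray(cs['side'],b)])
print('hubtop',*T([195.5,283.6],[185.6,244]),onz(cs['scene'],[195.5,283.6],.045),onz(cs['side'],[185.6,244],.045))
o=T([191.5,186.1],[245.5,295]);i=T([190.4,161],[272,300.5])
print('outer',o,'inner',i, onz(cs['scene'],[191.5,186.1],.206),onz(cs['side'],[245.5,295],.206))
print('shaft',*T([230,204.5],[246,313]),onz(cs['scene'],[229.5,203.5],.097),onz(cs['side'],[246.5,313],.097))
d=onz(cs['scene'],[191.5,186.1],.204)-onz(cs['scene'],[190.4,161],.204); print('dir',d,np.linalg.norm(d),np.arctan2(d[1],d[0]))
# tray rim ellipse centre in scene: fit rim on z=.095
pts=[[320.,118]] 
E
```

```text
hubtop [0.5379 0.2675 0.0433] [0.003507216177396046, 0.003507216177396213] [0.5361 0.27   0.045 ] [0.5389 0.2621 0.045 ]
outer (array([ 0.5549, -0.1023,  0.203 ]), [0.0027242779157499327, 0.0027242779157498715]) inner (array([ 0.5372, -0.1852,  0.2134]), [0.002400930384642991, 0.0024009303846430027]) [ 0.555 -0.1    0.206] [ 0.5549 -0.1067  0.206 ]
shaft [ 0.6485 -0.0543  0.0781] [0.0038065512962263243, 0.003806551296226183] [ 0.6588 -0.0604  0.097 ] [ 0.6389 -0.0627  0.097 ]
dir [0.0213 0.0881 0.    ] 0.09067208712838662 1.3337617423835364
```

```bash
python3 -m crank '[[-400,-105,70,0,0,-0.40,-1],[-400,-105,70,0,0,-0.40,-1],[-400,-105,70,0,0,-0.40,-1],[-400,-105,70,0,0,-0.40,-1],[-400,-105,70,0,0,-0.40,-1],[-400,-105,70,0,0,-0.40,-1],[-400,-105,70,0,0,-0.40,-1],[-400,-105,70,0,0,-0.40,-1],[-400,-105,70,0,0,-0.40,-1],[-400,-105,70,0,0,-0.40,-1],[-400,-105,70,0,0,-0.40,-1],[-400,-105,70,0,0,-0.40,-1]]'
cat > w.py <<'E'
from h import *
import sys
np.set_printoptions(precision=4,suppress=True)
s=observe();p=snapshot('wrist');c=cam(p,s)
cv2.imwrite(f'pics/{sys.argv[1]}.png',p['img'])
print(s['time'],s['position'],s['eef_rot'])
for a in sys.argv[2:]:
    t,z=a.split('@')
    for q in spot_point(p,t)[:3]: print(t,round(q['score'],2),np.round(q['point'],1),onz(c,q['point'],float(z)))
    for q in trace(p,t)[:3]:
        rr,cc=np.nonzero(q['region']);P=np.array([onz(c,x,float(z))[:2] for x in zip(rr,cc)])
        w,v=np.linalg.eigh(np.cov(P.T));pr=(P-P.mean(0))@v
        print('  tr',round(q['score'],2),q['bbox'],P.mean(0),'yaw',np.arctan2(v[1,1],v[0,1]),np.ptp(pr,axis=0))
E
python3 w.py w1 stirrer_hub@.0225
```

```text
time: 2.8
position: [0.5353, 0.2662, 0.1614]
eef_rot: [3.141, -0.001, -3.119]
ft_force: [0.3, 0.4, 0.4]
gripper_width: 0.0853
grasp_force: 0.0
2.8 [0.5353 0.2662 0.1614] [ 3.1413 -0.0005 -3.1194]
stirrer_hub 0.98 [182.4 435.7] [0.5274 0.4563 0.0225]
stirrer_hub 0.86 [185.8 252.8] [0.5353 0.2647 0.0225]
  tr 0.74 [406.7, 103.9, 60.5, 153.4] [0.5251 0.453 ] yaw -2.8703146286553296 [0.0583 0.1673]
  tr 0.63 [0.0, 2.6, 24.6, 31.9] [0.3792 0.0418] yaw 2.399747702052408 [0.016  0.0381]
  tr 0.58 [236.8, 104.0, 33.5, 151.7] [0.5315 0.2644] yaw 3.1400086871569015 [0.035 0.163]
```

View pics/w1.png

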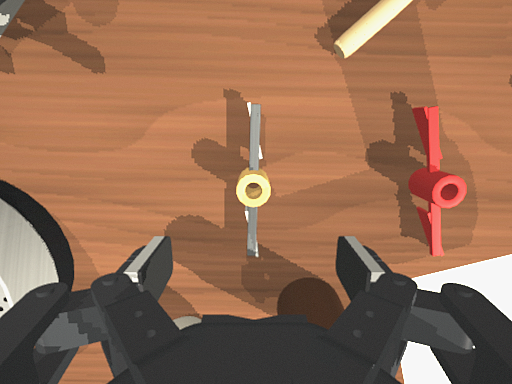

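The small brass hub is at (253,187), centred between the fingers, with its arms along the tool's x axis. The red look-alike is off to the right at (440,188). Next I descend and grip.

```bash
python3 -m crank '[[0,-1.5,50,0,0,0,-1],[0,-1.5,100,0,0,0,-1],[0,-1.5,130,0,0,0,-1],[0,-1.5,148,0,0,0,-1],[0,-1.5,148,0,0,0,-1],[0,-1.5,148,0,0,0,1],[0,-1.5,148,0,0,0,1],[0,-1.5,148,0,0,0,1],[0,-1.5,148,0,0,0,1],[0,-1.5,148,0,0,0,1],[0,-1.5,148,0,0,0,1],[0,-1.5,148,0,0,0,1],[0,-1.5,148,0,0,0,1]]'
```

```text
time: 4.25
position: [0.5374, 0.2646, 0.015]
eef_rot: [3.14, 0.003, -3.12]
ft_force: [-0.3, 1.0, 7.1]
gripper_width: 0.0315
grasp_force: 60.4
```

```bash
python3 -m crank '[[0,0,-30,0,0,0,1],[0,0,-70,0,0,0,1],[0,0,-110,0,0,0,1],[0,0,-150,0,0,0,1],[-10,-30,-150,0,0,0,1],[-25,-65,-150,0,0,0,1],[-40,-105,-150,0,0,0,1],[-55,-145,-150,0,0,0,1],[-70,-185,-150,0,0,0,1],[-85,-220,-150,0,0,0,1],[-95,-240,-150,0,0,0,1],[-95,-247,-150,0,0,0,1],[-95,-247,-150,0,0,0,1],[-95,-247,-150,0,0,0,1],[-95,-247,-150,0,0,0,1]]'; python3 w.py w2 shaft_top@.097 stirrer_hub@.17; python3 -c "
from h import *;print(snapshot('wrist')['tool_from_camera'])"
```

```text
time: 5.75
position: [0.6358, 0.0206, 0.1633]
eef_rot: [3.141, -0.001, -3.119]
ft_force: [0.8, -0.1, -1.4]
gripper_width: 0.0311
grasp_force: 60.1
5.75 [0.6358 0.0206 0.1633] [ 3.1412 -0.0006 -3.1186]
shaft_top 0.84 [208.9 151.3] [ 0.639  -0.0615  0.097 ]
  tr 0.9 [0.0, 50.8, 291.6, 269.1] [ 0.6103 -0.0756] yaw 2.0685018170514073 [0.2237 0.2607]
stirrer_hub 0.64 [247.7 256.1] [0.6348 0.0213 0.17  ]
  tr 0.95 [218.1, 80.4, 70.1, 238.5] [0.6201 0.0199] yaw -3.138583343292069 [0.0377 0.1279]
[[-6.98479718e-05 -9.64797609e-01 -2.62993478e-01  6.76261784e-02]
 [ 9.99999996e-01 -8.00357657e-05  2.80248160e-05 -4.38323496e-04]
 [-4.80871598e-05 -2.62993475e-01  9.64797611e-01 -1.41275430e-01]
 [ 0.00000000e+00  0.00000000e+00  0.00000000e+00  1.00000000e+00]]
```

View pics/w2.png

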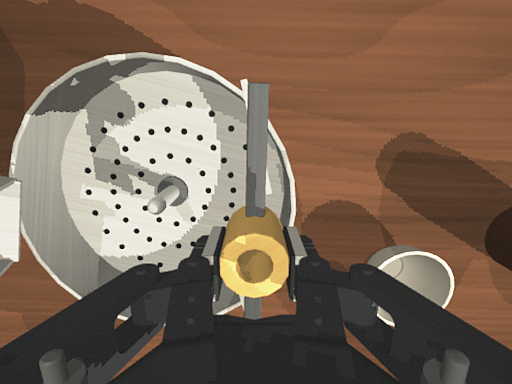

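The shaft top is at (152,208) and the held hub's hole at (254,265), upright. I'll go closer and lower for a relative measurement.

```bash
python3 -m crank '[[-3,-30,20,0,0,0,1],[-3,-40,33,0,0,0,1],[-3,-40,33,0,0,0,1],[-3,-40,33,0,0,0,1],[-3,-40,33,0,0,0,1]]'; python3 w.py w3 shaft_top@.097 stirrer_hub@.136;  python3 - <<'E'
import cv2
i=cv2.imread('pics/w3.png')
cv2.imwrite('pics/w3c.png',cv2.resize(i[150:330,130:370],(800,600),interpolation=cv2.INTER_CUBIC))
E
```

```text
time: 6.55
position: [0.6407, -0.0201, 0.131]
eef_rot: [3.141, 0.001, -3.12]
ft_force: [0.3, -0.1, -1.8]
gripper_width: 0.0317
grasp_force: 60.1
6.55 [ 0.6407 -0.0201  0.131 ] [ 3.1413  0.0009 -3.1198]
shaft_top 0.93 [219.4 193. ] [ 0.6398 -0.062   0.097 ]
  tr 0.68 [0.0, 29.5, 363.7, 312.8] [ 0.6067 -0.0747] yaw 1.8625738040060893 [0.2051 0.2736]
stirrer_hub 0.79 [243.8 258.1] [ 0.6382 -0.0183  0.136 ]
  tr 0.84 [220.4, 82.7, 68.5, 235.2] [ 0.6253 -0.0208] yaw -3.1400667007617398 [0.0382 0.1308]
```

View pics/w3c.png

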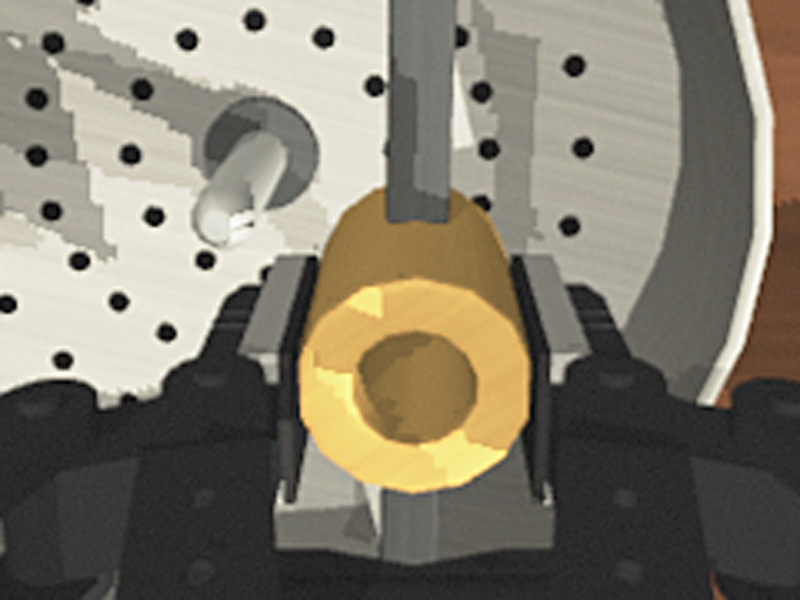

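```bash
python3 - <<'E'
from h import *
s=observe();c=cam(snapshot('wrist'),s)
print(s['position'],s['ft_force']);
for z in (.157,.161,.165): print(onz(c,[265.8,254.8],z))
print(onz(c,[218.6,193.5],.097),onz(c,[219.4,193],.097))
# big circle of hub top: diameter check
a=onz(c,[265.8,130+300*.3],.161);b=onz(c,[265.8,130+530*.3],.161);print(np.linalg.norm(a-b))
E
```

```text
[ 0.64056583 -0.02034491  0.1308559 ] [ 0.37903783 -0.23889111 -2.34603821]
[ 0.63928869 -0.02037284  0.157     ]
[ 0.6369792  -0.02043805  0.161     ]
[ 0.63466971 -0.02050326  0.165     ]
[ 0.63903381 -0.06183909  0.097     ] [ 0.63961998 -0.06219998  0.097     ]
0.03124796986990468
```

```bash
python3 -m crank '[[-1,-25,0,0,0,0,1],[-1,-42,0,0,0,0,1],[-1,-42,0,0,0,0,1],[-1,-42,0,0,0,0,1],[-1,-42,10,0,0,0,1],[-1,-42,18,0,0,0,1],[-1,-42,24,0,0,0,1],[-1,-42,30,0,0,0,1],[-1,-42,30,0,0,0,1],[-1,-42,30,0,0,0,1]]'
```

```text
time: 7.85
position: [0.6417, -0.062, 0.0997]
eef_rot: [3.14, -0.001, -3.12]
ft_force: [-0.8, 3.2, -3.4]
gripper_width: 0.0315
grasp_force: 60.2
```

```bash
python3 -m crank '[[0,1,0,0,0,0,1],[0,1,8,0,0,0,1],[0,1,16,0,0,0,1],[0,1,24,0,0,0,1],[0,1,32,0,0,0,1],[0,1,36,0,0,0,1],[0,1,36,0,0,0,1],[0,1,36,0,0,0,1]]'
```

```text
time: 8.65
position: [0.6419, -0.0619, 0.0639]
eef_rot: [-3.142, -0.001, -3.121]
ft_force: [-1.0, 0.8, -3.2]
gripper_width: 0.0315
grasp_force: 60.1
```

```bash
python3 -m crank '[[0,0,2,0,0,0,1],[0,0,4,0,0,0,1],[0,0,5,0,0,0,1],[0,0,5,0,0,0,1],[0,0,5,0,0,0,1]]'
```

```text
time: 9.15
position: [0.6422, -0.0617, 0.0592]
eef_rot: [3.141, 0.0, -3.12]
ft_force: [-0.6, 1.5, -2.0]
gripper_width: 0.0318
grasp_force: 60.2
```

```bash
python3 -m crank '[[0,0,1,0,0,0,1],[0,0,1,0,0,0,-1],[0,0,1,0,0,0,-1],[0,0,1,0,0,0,-1],[0,0,1,0,0,0,-1],[0,0,1,0,0,0,-1],[0,0,1,0,0,0,-1],[0,0,1,0,0,0,-1],[0,0,-30,0,0,0,-1],[0,0,-70,0,0,0,-1],[0,0,-110,0,0,0,-1],[0,0,-150,0,0,0,-1],[0,0,-190,0,0,0,-1],[0,0,-190,0,0,0,-1],[0,0,-190,0,0,0,-1]]'; python3 w.py w4 stirrer_hub@.0665 shaft_top@.097 trier_handle@.204 bush_mouth@.205 trier@.204; python3 - <<'E'
import cv2
i=cv2.imread('pics/w4.png')
cv2.imwrite('pics/w4c.png',cv2.resize(i,(800,600),interpolation=cv2.INTER_CUBIC))
E
```

```text
time: 10.65
position: [0.6428, -0.0619, 0.2505]
eef_rot: [-3.141, 0.003, -3.12]
ft_force: [-0.1, 0.9, -0.4]
gripper_width: 0.0854
grasp_force: 0.0
10.65 [ 0.6428 -0.0619  0.2505] [-3.141   0.0026 -3.1204]
stirrer_hub 0.67 [174.7 252. ] [ 0.6404 -0.0648  0.0665]
  tr 0.95 [240.9, 102.3, 27.2, 136.4] [ 0.6374 -0.0625] yaw 3.136554783138423 [0.0342 0.1615]
shaft_top 0.76 [179.9 252.7] [ 0.6401 -0.0638  0.097 ]
shaft_top 0.42 [ 61.5 122.5] [ 0.5236 -0.1943  0.097 ]
  tr 0.67 [0.0, 0.3, 357.2, 292.6] [ 0.6246 -0.1508] yaw 1.5439571591527645 [0.3208 0.4121]
trier_handle 0.55 [ 61.4 118. ] [ 0.5422 -0.1497  0.204 ]
  tr 0.64 [0.6, 3.1, 194.0, 98.0] [ 0.5381 -0.1642] yaw 1.3410457107967002 [0.0343 0.1204]
  tr 0.84 [0.0, 0.0, 358.6, 294.3] [ 0.6065 -0.1189] yaw 1.5461023131381362 [0.203  0.2609]
trier 0.8 [34.6 11.8] [ 0.5285 -0.2131  0.204 ]
  tr 0.6 [0.0, 0.6, 193.4, 97.1] [ 0.5381 -0.1644] yaw 1.3408511866601114 [0.0337 0.12  ]
```

View pics/w4c.png

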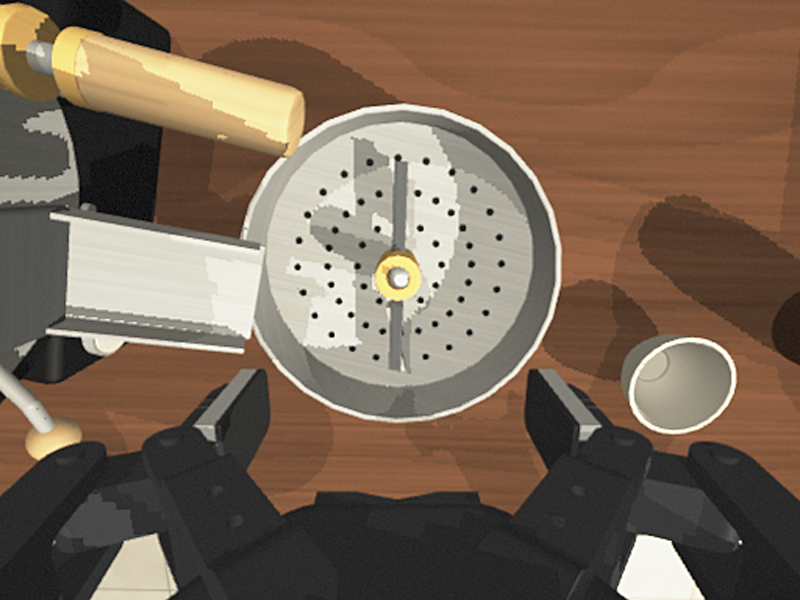

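The stirrer is seated: the shaft stands out of the hub at (398,278) and the fingers are clear. The trier handle runs from (65,60) to (300,125). Next I check joint 6 for the turn.

```bash
python3 - <<'E'
from h import *
s=observe();print(s['joint_pos'],s['position'],s['eef_rot'])
R=Ro.from_euler('xyz',s['eef_rot']).as_matrix()
print(R.T@(np.array([.5426,-.1495,.262])-s['position'])*1000)
Rg=Ro.from_euler('xyz',[np.pi,0,1.337]).as_matrix(); print(Ro.from_matrix(R.T@Rg).as_rotvec())
E
```

```text
[-2.10241942e-01  4.98153161e-01  1.15825653e-01  1.18900655e+00
  8.28044281e-06 -2.31429166e-01] [ 0.64206767 -0.06175458  0.24893858] [ 3.14146126e+00 -5.21490913e-04 -3.12040540e+00]
[101.31108901 -85.61672396 -13.01983635]
[-3.83370776e-04 -4.87832286e-04  1.82577983e+00]
```

```bash
python3 -m crank '[[20,-15,-13,0,0,0.15,-1],[40,-30,-13,0,0,0.3,-1],[60,-50,-13,0,0,0.45,-1],[80,-70,-13,0,0,0.6,-1],[101,-86,-13,0,0,0.75,-1],[101,-86,-13,0,0,0.9,-1],[101,-86,-13,0,0,1.05,-1],[101,-86,-13,0,0,1.2,-1],[101,-86,-13,0,0,1.35,-1],[101,-86,-13,0,0,1.5,-1],[101,-86,-13,0,0,1.65,-1],[101,-86,-13,0,0,1.8,-1],[101,-86,-13,0,0,1.826,-1],[101,-86,-13,0,0,1.826,-1],[101,-86,-13,0,0,1.826,-1]]'; python3 w.py w5 trier_handle@.204 trier@.204 bush_mouth@.205; python3 - <<'E'
import cv2
i=cv2.imread('pics/w5.png')
cv2.imwrite('pics/w5c.png',cv2.resize(i,(800,600),interpolation=cv2.INTER_CUBIC))
E
```

```text
time: 12.7
position: [0.543, -0.1499, 0.2623]
eef_rot: [3.141, 0.0, 1.339]
ft_force: [0.1, -0.4, -0.1]
gripper_width: 0.0855
grasp_force: 0.0
12.7 [ 0.543  -0.1499  0.2623] [3.1415 0.     1.3388]
trier_handle 0.8 [206.7 251. ] [ 0.5402 -0.148   0.204 ]
  tr 0.94 [232.9, 147.3, 40.6, 149.3] [ 0.5392 -0.16  ] yaw 1.34376044768927 [0.0331 0.1242]
trier 0.78 [280.7 250.8] [ 0.5251 -0.2105  0.204 ]
  tr 0.83 [231.9, 145.4, 41.5, 149.2] [ 0.5392 -0.1597] yaw 1.3437139579502255 [0.0332 0.1242]
bush_mouth 0.95 [290.6 254.7] [ 0.5263 -0.2197  0.205 ]
  tr 0.86 [207.4, 1.1, 277.1, 382.6] [ 0.6036 -0.1241] yaw 1.5195763134678801 [0.2294 0.3378]
```

View pics/w5c.png

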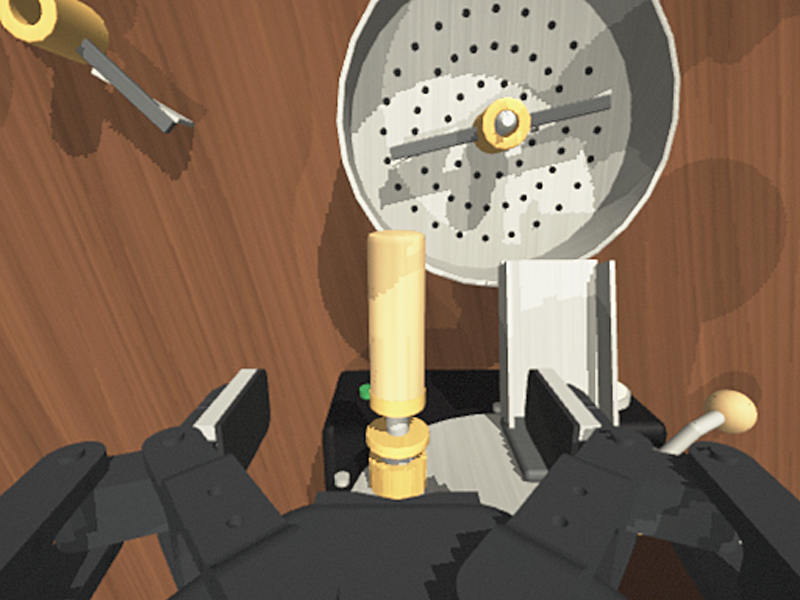

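The handle spans (368–424, 232–400), about 2 mm left of the tool's centre line, and its direction matches the tool axis. The stirrer still sits on the shaft at (506,122). I'll descend and close gently.

```bash
python3 -m crank '[[0,-2,30,0,0,0,-1],[0,-2,55,0,0,0,-1],[0,-2,70,0,0,0,-0.5],[0,-2,77,0,0,0,0],[0,-2,77,0,0,0,0.15],[0,-2,77,0,0,0,0.2],[0,-2,77,0,0,0,0.2],[0,-2,77,0,0,0,0.2],[0,-2,77,0,0,0,0.2]]'; python3 w.py w6 trier_handle@.204; python3 - <<'E'
import cv2
i=cv2.imread('pics/w6.png')
cv2.imwrite('pics/w6c.png',cv2.resize(i[150:384,100:412],(800,600),interpolation=cv2.INTER_CUBIC))
E
```

```text
time: 13.95
position: [0.5414, -0.1496, 0.1859]
eef_rot: [3.141, 0.0, 1.337]
ft_force: [0.4, 0.6, -0.9]
gripper_width: 0.0342
grasp_force: 0.0
13.95 [ 0.5414 -0.1496  0.1859] [3.1405 0.0002 1.3368]
trier_handle 0.73 [257.6 255.1] [ 0.541  -0.1501  0.204 ]
  tr 0.69 [225.8, 160.0, 62.2, 159.1] [ 0.5436 -0.1408] yaw 1.3405836958069213 [0.0277 0.0834]
  tr 0.47 [204.8, 2.9, 296.7, 377.7] [ 0.5991 -0.0997] yaw 1.8892314924489217 [0.1757 0.2135]
```

View pics/w6c.png

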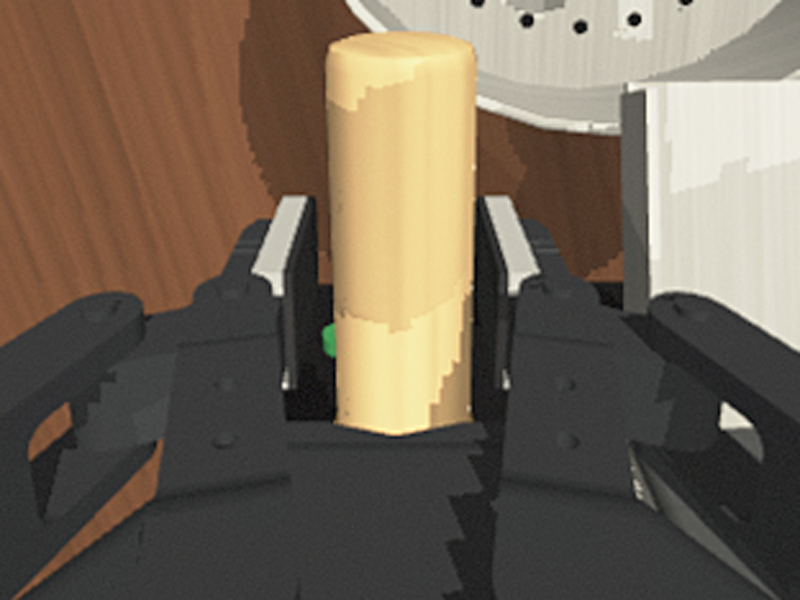

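The handle lies between the pads with gaps of about 12 px (left) and 8 px (right), so it is centred within 0.5 mm. Now I close.

```bash
python3 -m crank '[[0,0.4,0,0,0,0,0.25],[0,0.4,0,0,0,0,0.3],[0,0.4,0,0,0,0,0.35],[0,0.4,0,0,0,0,0.4],[0,0.4,0,0,0,0,0.5],[0,0.4,0,0,0,0,1],[0,0.4,0,0,0,0,1],[0,0.4,0,0,0,0,1],[0,0.4,0,0,0,0,1]]'
```

```text
time: 15.0
position: [0.5418, -0.1496, 0.1854]
eef_rot: [3.141, 0.0, 1.337]
ft_force: [1.8, -0.4, 0.5]
gripper_width: 0.0263
grasp_force: 58.9
```

```bash
python3 -m crank '[[3,0,0,0,0,0,1],[8,0,0,0,0,0,1],[14,0,0,0,0,0,1],[20,0,0,0,0,0,1],[26,0,0,0,0,0,1],[32,0,0,0,0,0,1],[38,0,0,0,0,0,1],[40,0,0,0,0,0,1],[40,0,0,0,0,0,1]]'
```

```text
time: 15.9
position: [0.5505, -0.1095, 0.1851]
eef_rot: [-3.141, -0.001, 1.338]
ft_force: [1.2, 1.3, 0.2]
gripper_width: 0.0263
grasp_force: 58.9
```

```bash
python3 -m crank '[[6,0,0,0,0,0,1],[12,0,0,0,0,0,1],[18,0,0,0,0,0,1],[24,0,0,0,0,0,1],[30,0,0,0,0,0,1],[36,0,0,0,0,0,1],[42,0,0,0,0,0,1],[48,0,0,0,0,0,1],[54,0,0,0,0,0,1],[60,0,0,0,0,0,1],[60,0,0,0,0,0,1],[60,0,0,0,0,0,1]]'; python3 w.py w7 trier@.204 scoop_end@.204 bush_mouth@.205 trier_handle@.204
python3 - <<'E'
from h import *
p=snapshot('scene');c=cam(p)
i=p['img'];cv2.imwrite('pics/s7.png',cv2.resize(i[160:250,120:240],(800,600),interpolation=cv2.INTER_CUBIC))
for t,z in(('scoop_end',.204),('trier',.204),('bush_mouth',.205),('shaft_top',.097)):
    for q in spot_point(p,t)[:2]: print(t,round(q['score'],2),np.round(q['point'],1),onz(c,q['point'],z))
E
```

```text
time: 17.1
position: [0.5646, -0.0517, 0.1852]
eef_rot: [-3.141, -0.001, 1.337]
ft_force: [-0.5, 1.3, -1.9]
gripper_width: 0.0263
grasp_force: 58.8
17.1 [ 0.5646 -0.0517  0.1852] [-3.1413 -0.0008  1.3373]
  tr 0.65 [224.6, 160.7, 55.7, 159.3] [ 0.5656 -0.0425] yaw 1.3520453363778515 [0.0276 0.083 ]
  tr 0.38 [281.3, 154.2, 135.2, 52.1] [ 0.6136 -0.022 ] yaw 3.1351186497815777 [0.0213 0.0624]
  tr 0.82 [222.7, 162.9, 60.4, 155.3] [ 0.5655 -0.0425] yaw 1.3498437852610334 [0.0272 0.083 ]
bush_mouth 0.2 [181.1 332.1] [ 0.6073 -0.022   0.205 ]
  tr 0.63 [211.6, 41.6, 264.2, 318.4] [ 0.6195 -0.0138] yaw 2.210109450233162 [0.1188 0.1386]
trier_handle 0.82 [256.2 254.2] [ 0.564 -0.051  0.204]
  tr 0.67 [222.5, 163.3, 60.1, 154.9] [ 0.5655 -0.0425] yaw 1.3490473914109788 [0.028  0.0836]
scoop_end 0.54 [186.4 153.2] [ 0.50977662 -0.21465749  0.204     ]
trier 0.74 [193.8 179.7] [ 0.55918762 -0.12359149  0.204     ]
bush_mouth 0.91 [189.5 154.3] [ 0.52468669 -0.21150736  0.205     ]
shaft_top 0.56 [224.2 199.7] [ 0.63419134 -0.07138924  0.097     ]
shaft_top 0.29 [190.3 153.1] [ 0.45216064 -0.23076189  0.097     ]
```

View pics/s7.png

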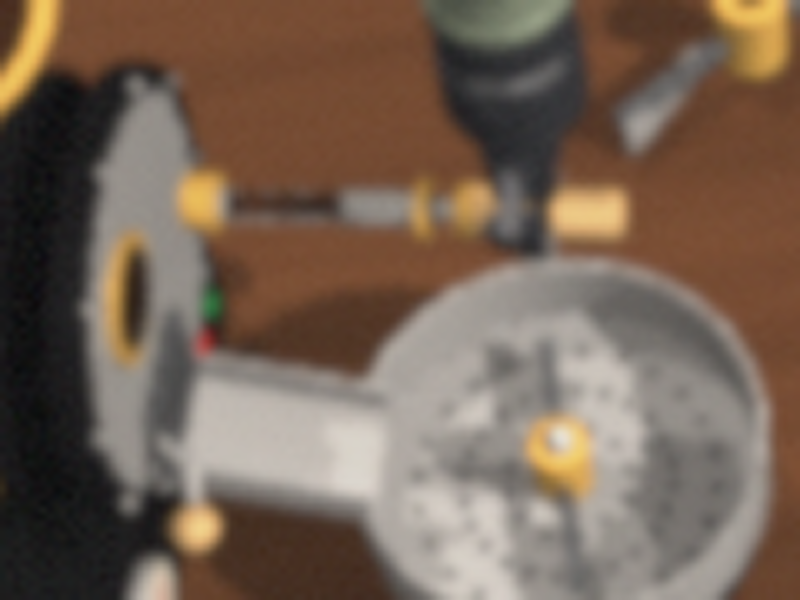

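The crop shows the collar at x≈415, the scoop opening from 340 to 228 (about 60 of its 65 mm) and the bush edge at about 226. So roughly 5 mm of scoop is still inside. I'll draw 15 mm more.

```bash
python3 -m crank '[[3,0,0,0,0,0,1],[7,0,0,0,0,0,1],[11,0,0,0,0,0,1],[14,0,0,0,0,0,1],[15,0,0,0,0,0,1],[15,0,0,0,0,0,1],[15,0,0,0,0,0,1],[15,0,0,0,0,0,1],[15,0,0,0,0,0,1],[15,0,0,0,0,0,1]]'; python3 - <<'E'
from h import *
p=snapshot('scene');c=cam(p);h=p['img'].astype(int)
for t,z in(('scoop_end',.204),('trier',.204),('bush_mouth',.205)):
    for q in spot_point(p,t)[:1]: print(t,round(q['score'],2),np.round(q['point'],1),onz(c,q['point'],z))
for r in (190,191,192): print(r,[(x,tuple(h[r,x])) for x in range(148,190,2)])
s=observe();print(s['eef_rot'],s['qvel'],s['ft_force'],s['moment'])
E
```

```text
time: 18.8
position: [0.5681, -0.0376, 0.1853]
eef_rot: [3.142, -0.0, 1.337]
ft_force: [-1.4, 1.5, -2.3]
gripper_width: 0.0261
grasp_force: 58.8
scoop_end 0.75 [188.4 156.2] [ 0.52047964 -0.2045916   0.204     ]
trier 0.79 [192.6 188.2] [ 0.5596744 -0.0931912  0.204    ]
bush_mouth 0.89 [191.  152.2] [ 0.52977478 -0.21934598  0.205     ]
190 [(148, (np.int64(93), np.int64(183), np.int64(229))), (150, (np.int64(94), np.int64(187), np.int64(231))), (152, (np.int64(132), np.int64(176), np.int64(210))), (154, (np.int64(172), np.int64(181), np.int64(190))), (156, (np.int64(176), np.int64(183), np.int64(190))), (158, (np.int64(103), np.int64(110), np.int64(118))), (160, (np.int64(41), np.int64(53), np.int64(73))), (162, (np.int64(41), np.int64(51), np.int64(71))), (164, (np.int64(41), np.int64(50), np.int64(71))), (166, (np.int64(36), np.int64(47), np.int64(68))), (168, (np.int64(41), np.int64(50), np.int64(71))), (170, (np.int64(41), np.int64(51), np.int64(70))), (172, (np.int64(37), np.int64(47), np.int64(64))), (174, (np.int64(61), np.int64(69), np.int64(82))), (176, (np.int64(120), np.
[... 2077 characters left out ...]
4(73), np.int64(91))), (172, (np.int64(55), np.int64(63), np.int64(78))), (174, (np.int64(64), np.int64(71), np.int64(87))), (176, (np.int64(106), np.int64(113), np.int64(121))), (178, (np.int64(123), np.int64(128), np.int64(135))), (180, (np.int64(131), np.int64(137), np.int64(144))), (182, (np.int64(139), np.int64(144), np.int64(151))), (184, (np.int64(118), np.int64(126), np.int64(135))), (186, (np.int64(96), np.int64(147), np.int64(182))), (188, (np.int64(96), np.int64(141), np.int64(174)))]
[-3.14155620e+00 -9.28889865e-05  1.33675052e+00] [-0.00140265  0.00075739  0.00044382 -0.00115773 -0.00017151  0.00167447] [ 0.04259247  0.31000452 -1.2660496 ] [ 0.22590316  0.13646492 -0.17369207]
```

A plain steel band about 6 px wide (roughly 20 mm) now shows between the bush and the scoop. That puts the scoop end about 19 mm out and the tip about 26 mm in, both with good margin. The arm is still, forces are about 2 N, and the trier is level.

```bash
python3 -c "
from plant import *
print(sign_off())"
```

```text
the job is handed in; nothing more can be done
None
```

The job is handed in, and no verdict came back: the small brass stirrer sits fully down on the shaft, let go, and the trier is held still and level, scoop up, its scoop end about 19 mm out of the bush and its tip about 26 mm inside by my measurements.

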